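# Nest the crate corner guards in their store

## Task

Put away the red and the blue corner guard, which protect our framed prints in the crate: slide them along the table, in either order, into the grey guard in the wooden block, so that all three stand nested fully home in one another, V in V, with the legs lying flat against each other. Slide them only, do not lift or tip them, and leave the other things on the table where they are.

Things in the scene. Friction and masses are not known exactly. Their poses are not given: they have to be found in the camera images.
- nest: Store, fixed to the table: a grey guard of the same size and axes as the loose ones, in a brown wooden block (20 mm thick, 30 mm high, outside both legs). Origin: on the table at the grey V's outer corner; its open side (-x) faces roughly world +y. First guard fully home: its origin at x = -8.5 mm, y = 0 here, same heading; second, inside the first: x = -17 mm.
- guard_red: Red steel corner guard, loose, standing on end: a V from above. Two legs at 90 degrees, each 90 mm long outside, 6 mm thick, 40 mm high; about 0.34 kg, slides easily. Origin: on the table at the V's outer corner. +x points out of the V's tip along its middle; leg ends are at x = -64, y = +/-64 mm; inner corner at x = -8.5 mm. z up.
- guard_blue: Blue steel corner guard, loose, standing on end: a V from above. Two legs at 90 degrees, each 90 mm long outside, 6 mm thick, 40 mm high; about 0.34 kg, slides easily. Origin: on the table at the V's outer corner. +x points out of the V's tip along its middle; leg ends are at x = -64, y = +/-64 mm; inner corner at x = -8.5 mm. z up.
- ink_tin: Bystander, loose, not to be disturbed: ink tin: dark steel can with an orange label, 72 mm across, 55 mm high; origin under its centre.
- small_jar: Bystander, loose, not to be disturbed: small amber jar with a steel lid, 52 mm across, 45 mm high; origin under its centre.
- brayer: Bystander, loose, not to be disturbed: ink roller lying flat: black rubber roller 100 mm long, 44 mm across (origin under its middle), wire fork and dark wooden handle reaching 145 mm along its own -x.
- ink_knife: Bystander, loose, not to be disturbed: ink spatula lying flat; origin under its middle.
- oil_bottle: Bystander, loose, not to be disturbed: amber bottle with paper label, 56 mm across, 160 mm high; origin under its centre.
- cleaner: Bystander, loose, not to be disturbed: white bottle with green label and cap, 66 mm across, 200 mm high; origin under its centre.
Things that resemble listed ones, but are neither listed nor needed, are in the scene too. Leave any turquoise look-alike of the nest alone.

How it is judged:
By the outcome, as a careful person would: the job done as asked, in the order asked, and still so for the second after the job is handed in, with the robot touching nothing.
It also fails if it takes over 72 s, if anything falls off the work surface, if the arm or the gripper's body presses on something with over 40 N, if the wrist force passes 120 N, or if a joint passes its speed limit or range.

## Robot

A 6-joint arm with a two-finger parallel gripper is mounted at the origin on the work surface. World frame = base frame: x ahead of the robot, y to its left, z up, the work surface at z = 0. Lengths are in mm, angles in rad, forces in N, time in s.
With the tool pointing down it reaches from about 400 to 925 mm from the base axis. Payload 12.5 kg.
Tool frame: the origin (TCP) lies midway between the tips of the shut fingers; the grasp point (between the pads) lies 19 mm behind it; z points along the fingers, y is the line along which they close (so a half turn about z gives the same grasp; the last joint's range is limited). The gripper opens to 95 mm and grips with 3 to 60 N. Pads are 20 mm wide; open, the fingers measure 119 mm over their backs; the gripper's body (75 mm by 180 mm) begins 59 mm behind the grasp point.
Start: joints at [1.173, 0.491, 1.559, -0, 1.092, -0.106], TCP at [179.781, 598.603, 214.661] pointing down, gripper open.
Joint ranges: [-3.1, 3.1], [-0.84, 2.19], [0.05, 2.79], [-1.13, 4.28], [0.06, 2.93], [-2.69, 2.69]. Speed limits (rad/s): [2.22, 2.22, 2.79, 3.14, 3.14, 3.14].

## Interface

Orientations are given as [roll, pitch, yaw] about the fixed x, y, z axes, in that order (R = Rz(yaw) Ry(pitch) Rx(roll)).
In Python, from cell import * gives the robot as it stands. The module is installed in compiled form; this text tells all that it offers.
- The arm moves only by the tool arm_command, never from a script. Its arguments are lists of equal length, an entry for each row: "delta_pos": the shift along the world's x, y, z in units of 250 mm (1.0 is 250 mm), a list of three; "delta_rot": the turn, a rotation vector about the world's x, y, z in units of 90 degrees (1.0 is 90 degrees), a list of three; "claw": the closure, from 0 (fully open) to 1 (shut). In form: {"delta_pos": [[tx, ty, tz], ...], "delta_rot": [[wx, wy, wz], ...], "claw": [claw, ...]}. A call has exactly 5 rows; each row is the pose to reach, as a shift and turn from the pose commanded when the call began; what a row does not reach only later rows make up. A row lasts 1/12 s, in which the tool goes at most 41.7 mm and 7.16 degrees, less where a joint would pass 70% of its speed; a pose out of reach is approached as far as the arm can. A call with a number of a shift or a turn outside -1 to 1 is refused whole. A call with a gripper value outside its range is refused whole. The fingers move at their own pace and stop on an object; the grip force is fixed at half the most. Time passes only in rows, so rows that repeat a pose let the fingers close, or fill a call up. It gives the time, the measured TCP pose, the force, the opening and the grip force at its end, in the units of the state.
- state(): the state, without advancing time (a new reading comes with each control period).
- read_camera(name): name is "side" or "top"; returns the picture (384x512x3 uint8, red, green, blue); there is no depth.
- calibration(name): a dict with "camera_matrix" (3x3 intrinsics, pixels), "T" (4x4, takes a point from camera to world coordinates). Camera axes: x right, y down, z forward; pixel columns grow to the right and rows downward; lengths in mm; the calibration is good to about 2 mm. A picture is of the moment at which its call begins. calibration takes no time and is no camera call.
- job_done(): hands the job in; it is judged then, once.
The state is a dict: "t": time; "joints": joint angles; "qvel": joint speeds; "tau": joint torques, N m; "eef_pos": TCP position; "tcp_rot": TCP orientation; "ft_force": force on the tool from outside, world axes, zero at the start; "moment": the same for the moment, N m; "opening": opening from 0.0 (shut) to 1.0 (fully open); "grip_force": force on a finger pad.
Only numpy, scipy, OpenCV 4.12 (cv2) and the standard library are available. Lean on these libraries where they do the work, as an engineer would, in place of code of your own. Each camera call takes 0.05 s, during which the arm holds its last target. There are 200 camera calls.

## Working session

There is one attempt and no reset: what is moved stays moved. The work goes in short steps, Python scripts to look and compute and a tool call to move; the robot and the scene stay as the last step left them, time stands still between calls to the robot, and variables do not carry over. Pictures are saved under pics/ and viewed, at most 10 in all, crops included, and the job is handed in when it is done.

Besides the shell and the picture viewer there is one more tool, called as name(argument=value, ...) on one line, values as JSON. arm_command: Moves the arm, as the interface text tells. Shifts and turns lie within -1 to 1; 1 stands for 250 mm of shift or 90 degrees of turn. Its arguments: {"type":"object","properties":{"delta_pos":{"type":"array"},"delta_rot":{"type":"array"},"claw":{"type":"array"}},"required":["delta_pos","delta_rot","claw"]}

```bash
mkdir -p pics; python3 - <<'E'
from cell import *
import cv2
for n in ("top","side"):
    im=read_camera(n); cv2.imwrite(f"pics/{n}0.png",cv2.resize(im[:,:,::-1],(800,600),interpolation=cv2.INTER_CUBIC)); cv2.imwrite(f"raw_{n}0.png",im[:,:,::-1])
    c=calibration(n); print(n,c["camera_matrix"].round(1).tolist(),c["T"].round(3).tolist())
s=state(); print(s["t"],s["eef_pos"],s["tcp_rot"],s["opening"])
E
```

```text
top [[478.1, 0.0, 257.8], [0.0, 478.1, 197.4], [0.0, 0.0, 1.0]] [[-0.028, -0.982, 0.187, 294.019], [-1.0, 0.024, -0.019, -5.774], [0.014, -0.187, -0.982, 1598.825], [0.0, 0.0, 0.0, 1.0]]
side [[425.1, 0.0, 254.6], [0.0, 425.1, 187.2], [0.0, 0.0, 1.0]] [[0.716, -0.54, 0.442, 8.999], [-0.698, -0.545, 0.464, -637.822], [-0.01, -0.641, -0.768, 1052.222], [0.0, 0.0, 0.0, 1.0]]
0.1 [179.69532472 598.38866363 214.09821373] [-3.14058202e+00 -1.07748452e-04  2.84979275e+00] 1.0010100862086242
```

View pics/top0.png

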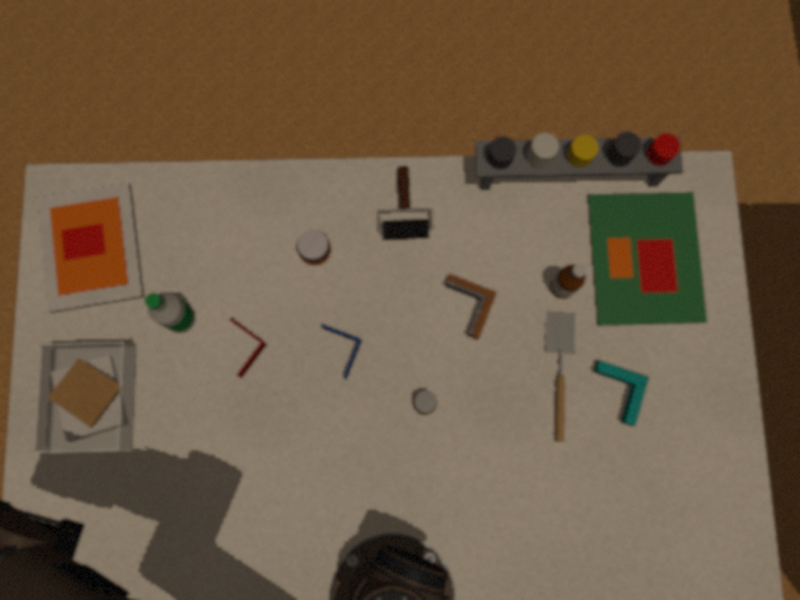

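View pics/side0.png

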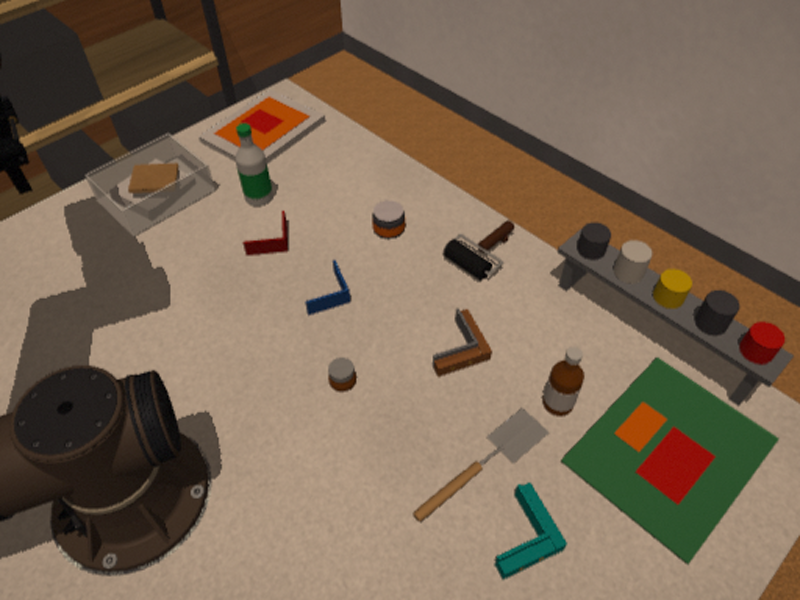

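The top view shows the V tips (800x600 picture) at about (265,344) for red, (360,341) for blue and (494,291) for the nest, all opening left, which is world +y. The paths between them are clear. The side view agrees. Next I need enlarged crops.

```bash
python3 - <<'E'
import cv2
for n,(x0,y0,w,h) in dict(top=(140,165,190,90),side=(150,130,180,115)).items():
    im=cv2.imread(f"raw_{n}0.png")[y0:y0+h,x0:x0+w]
    im=cv2.resize(im,None,fx=4,fy=4,interpolation=cv2.INTER_CUBIC)
    for k in range(0,w,20): cv2.putText(im,str(x0+k),(4*k,10),0,.35,(0,0,0)); cv2.line(im,(4*k,12),(4*k,18),(0,0,0))
    for k in range(0,h,10): cv2.putText(im,str(y0+k),(0,4*k+4),0,.35,(0,0,0))
    cv2.imwrite(f"pics/{n}crop.png",cv2.convertScaleAbs(im,alpha=1.6))
E
```

```text
(no output)
```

View pics/topcrop.png

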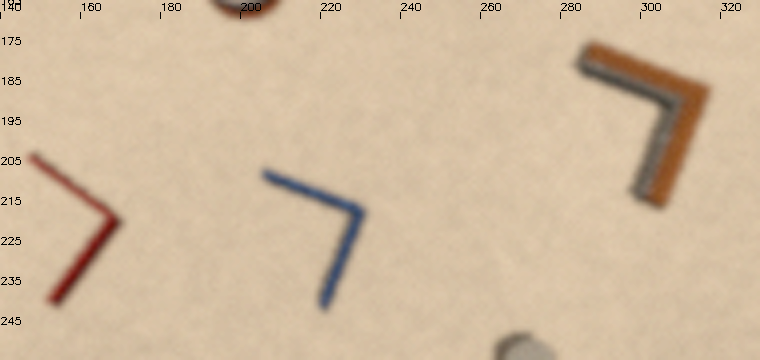

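View pics/sidecrop.png

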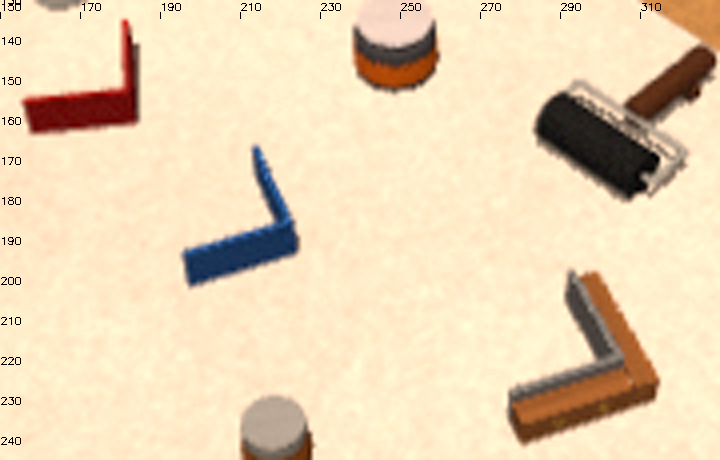

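```bash
cat > fit.py <<'E'
import numpy as np, cv2
from scipy.optimize import minimize
from cell import calibration
CAL={}
for n in("top","side"):
    c=calibration(n); CAL[n]=(c["camera_matrix"],np.linalg.inv(c["T"]))
S=8
def proj(n,P):
    K,Ti=CAL[n]; p=(Ti[:3,:3]@np.asarray(P,float).T).T+Ti[:3,3]; q=(K@p.T).T; return q[:,:2]/q[:,2:]
def vlegs(a,b,L):   # V band between offsets a (outer) and b (inner), in leg axes; corner at 0, legs along -
    r=np.sqrt(.5); R=np.array([[r,r],[r,-r]])   # leg-axes u,v -> x,y ; u,v negative inward
    l1=np.array([[-a,-a],[-L,-a],[-L,-b],[-b,-b]],float); return [l1@R.T,l1[:,::-1]@R.T]
def draw(img,n,box,pose,polys,z0,z1,val):
    x,y,th=pose; c,s=np.cos(th),np.sin(th); R=np.array([[c,-s],[s,c]])
    for p in polys:
        q=p@R.T+[x,y]; P=np.vstack([np.c_[q,np.full(4,z)] for z in(z0,z1)])
        h=cv2.convexHull(((proj(n,P)-box[:2]+.5)*S-.5).astype(np.float32))
        cv2.fillConvexPoly(img,np.round(h*16).astype(np.int32),val,shift=4)
def render(n,box,pose,kind,h):
    img=np.zeros((box[3]*S,box[2]*S),np.float32); g=vlegs(0,6,90)
    if kind=="nest":
        b=vlegs(-20,0,90)
        draw(img,n,box,pose,g,0,40,0); draw(img,n,box,pose,b,0,h,1); draw(img,n,box,pose,g,h,h+10,0)
    else: draw(img,n,box,pose,g,0,h,1)
    return cv2.GaussianBlur(cv2.resize(img,(box[2],box[3]),interpolation=cv2.INTER_AREA),(0,0),.6)
def feat(im,kind):
    im=im.astype(float)+1; B,G,R=im[...,0],im[...,1],im[...,2]
    f={"red":(R-G)/R,"blue":(B-R)/np.maximum(B,R),"nest":(R-B)/R}[kind]
    lo=np.median(f); hi=np.percentile(f,99.); return np.clip((f-lo-.15*(hi-lo))/(.55*(hi-lo)),0,1)
def fit(ims,kind,p0,boxes,views=("top","side"),h0=40,fixh=False):
    F={n:feat(ims[n][boxes[n][1]:boxes[n][1]+boxes[n][3],boxes[n][0]:boxes[n][0]+boxes[n][2]],kind) for n in views}
    cost=lambda p:sum(((render(n,boxes[n],p[:3]*[1,1,.01],kind,h0 if fixh else p[3])-F[n])**2).sum() for n in views)
    best=None
    for d in(0,12,-12):
        x0=np.array([p0[0],p0[1],p0[2]*100+d,h0],float)
        r=minimize(cost,x0,method="Nelder-Mead",options=dict(initial_simplex=np.vstack([x0]+[x0+np.eye(4)[i]*12 for i in range(4)]),xatol=.05,fatol=.02,maxiter=500))
        if best is None or r.fun<best.fun: best=r
    return best.x[:3]*[1,1,.01],best.x[3],best.fun,{n:float(F[n].sum()) for n in views}
def ray(n,uv,z):
    K,Ti=CAL[n]; T=np.linalg.inv(Ti); d=T[:3,:3]@np.linalg.inv(K)@[*uv,1]; o=T[:3,3]; return (o+d*(z-o[2])/d[2])[:2]
E
python3 - <<'E'
from fit import *
ims={n:cv2.imread(f"raw_{n}0.png") for n in("top","side")}
J={"red":((169,219),(140,195,40,55),(150,128,40,42),(148,203),(153,240)),
"blue":((230,217),(200,200,40,50),(188,160,42,47),(206,208),(221,241)),
"nest":((309,190),(278,168,50,55),(270,190,50,55),(285,182),(299,213))}
for k,(tip,bt,bs,e1,e2) in J.items():
    t=ray("top",tip,35); m=(ray("top",e1,35)+ray("top",e2,35))/2; th=np.arctan2(*(t-m)[::-1])
    h0=30 if k=="nest" else 40; B=dict(top=bt,side=bs)
    print(k,"init",t.round(1),th.round(3))
    for v in(("top","side"),("top",),("side",)):
        p,h,c,a=fit(ims,k,[*t,th],B,v,h0,len(v)<2); print("  ",v,p[:2].round(1),p[2].round(4),"h",h.round(1),round(c,1),a)
E
```

```text
red init [526.4 258.2] -1.467
   ('top', 'side') [529.2 258.5] -1.4279 h 30.3 30.5 {'top': 110.6177031621126, 'side': 272.0243995128485}
   ('top',) [527.7 258.1] -1.4432 h 49.8 23.5 {'top': 110.6177031621126}
   ('side',) [527.4 253.2] -1.4051 h 49.0 20.9 {'side': 272.0243995128485}
blue init [528.   57.4] -1.17
   ('top', 'side') [531.4  54.7] -1.1842 h 29.4 31.9 {'top': 113.05863956642474, 'side': 296.4380317148318}
   ('top',) [530.6  55. ] -1.1861 h 58.1 21.1 {'top': 113.05863956642474}
   ('side',) [527.5  49.5] -1.191 h 49.8 26.2 {'side': 296.4380317148318}
nest init [ 612.5 -208.1] -1.182
   ('top', 'side') [ 617.1 -213.9] -1.1934 h 21.2 32.7 {'top': 278.8542007823873, 'side': 490.7610527031601}
   ('top',) [ 614.8 -211.8] -1.19 h 39.7 18.1 {'top': 278.8542007823873}
   ('side',) [ 614.  -215.5] -1.1877 h 45.7 42.0 {'side': 490.7610527031601}
```

arm_command(delta_pos=[[0.065, -0.096, 0], [0.129, -0.191, 0], [0.194, -0.287, 0], [0.259, -0.383, 0], [0.323, -0.478, 0]], delta_rot=[[0, 0, -0.028], [0, 0, -0.057], [0, 0, -0.085], [0, 0, -0.114], [0, 0, -0.142]], claw=[0.47, 0.47, 0.47, 0.47, 0.47])

```text
t: 0.52
eef_pos: [261.0, 477.8, 214.4]
tcp_rot: [-3.141, -0.0, 2.625]
ft_force: [0.4, 0.1, -1.1]
opening: 0.707
grip_force: 0.0
```

arm_command(delta_pos=[[0.065, -0.096, 0], [0.129, -0.191, 0], [0.194, -0.287, 0], [0.259, -0.383, 0], [0.323, -0.478, 0]], delta_rot=[[0, 0, -0.028], [0, 0, -0.057], [0, 0, -0.085], [0, 0, -0.114], [0, 0, -0.142]], claw=[0.47, 0.47, 0.47, 0.47, 0.47])

```text
t: 0.93
eef_pos: [341.7, 358.3, 214.5]
tcp_rot: [-3.141, -0.0, 2.402]
ft_force: [0.8, 1.2, 0.8]
opening: 0.533
grip_force: 0.0
```

arm_command(delta_pos=[[0.065, -0.096, 0], [0.129, -0.191, 0], [0.194, -0.287, 0], [0.259, -0.383, 0], [0.323, -0.478, 0]], delta_rot=[[0, 0, -0.028], [0, 0, -0.057], [0, 0, -0.085], [0, 0, -0.114], [0, 0, -0.142]], claw=[0.47, 0.47, 0.47, 0.47, 0.47])

```text
t: 1.35
eef_pos: [422.5, 238.8, 214.5]
tcp_rot: [-3.141, -0.0, 2.178]
ft_force: [0.2, 0.9, 0.2]
opening: 0.532
grip_force: 0.0
```

arm_command(delta_pos=[[0.065, -0.096, 0], [0.129, -0.191, 0], [0.194, -0.287, 0], [0.259, -0.383, 0], [0.323, -0.478, 0]], delta_rot=[[0, 0, -0.028], [0, 0, -0.057], [0, 0, -0.085], [0, 0, -0.114], [0, 0, -0.142]], claw=[0.47, 0.47, 0.47, 0.47, 0.47])

```text
t: 1.77
eef_pos: [503.3, 119.2, 214.5]
tcp_rot: [-3.141, -0.0, 1.955]
ft_force: [-0.7, 0.8, -0.2]
opening: 0.527
grip_force: 0.0
```

arm_command(delta_pos=[[0, 0, -0.12], [0, 0, -0.25], [0, 0, -0.38], [0, 0, -0.5], [0, 0, -0.6]], delta_rot=[[0, 0, 0], [0, 0, 0], [0, 0, 0], [0, 0, 0], [0, 0, 0]], claw=[0.47, 0.47, 0.47, 0.47, 0.47])

```text
t: 2.18
eef_pos: [502.1, 120.4, 62.6]
tcp_rot: [-3.14, -0.0, 1.957]
ft_force: [0.4, -0.5, -0.2]
opening: 0.531
grip_force: 0.0
```

```bash
python3 - <<'E'
from cell import *
import cv2
a=read_camera("top")[165:245,170:270,::-1]; b=read_camera("side")[130:220,160:260,::-1]
cv2.imwrite("pics/c1.png",cv2.convertScaleAbs(cv2.resize(cv2.hconcat([a[:80].copy(),b[5:85].copy()]),None,fx=4,fy=4,interpolation=cv2.INTER_CUBIC),alpha=1.6))
E
```

```text
(no output)
```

View pics/c1.png

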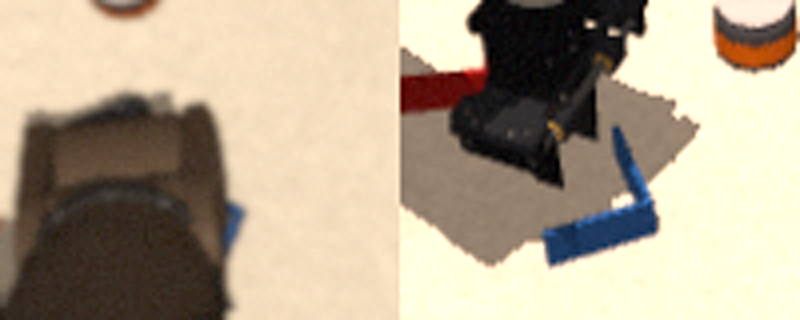

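Right half (side view): both fingertips, near (560,185) and (593,138), stand evenly behind the blue V. I'll lower them and make contact.

arm_command(delta_pos=[[0, 0, -0.06], [0, 0, -0.12], [0, 0, -0.17], [0, 0, -0.2], [0, 0, -0.21]], delta_rot=[[0, 0, 0], [0, 0, 0], [0, 0, 0], [0, 0, 0], [0, 0, 0]], claw=[0.47, 0.47, 0.47, 0.47, 0.47])

```text
t: 2.7
eef_pos: [502.9, 120.6, 12.3]
tcp_rot: [-3.142, -0.0, 1.958]
ft_force: [0.0, 0.1, 0.5]
opening: 0.529
grip_force: 0.0
```

arm_command(delta_pos=[[0.006, -0.015, 0], [0.012, -0.03, 0], [0.018, -0.045, 0], [0.024, -0.06, 0], [0.03, -0.074, 0]], delta_rot=[[0, 0, 0], [0, 0, 0], [0, 0, 0], [0, 0, 0], [0, 0, 0]], claw=[0.47, 0.47, 0.47, 0.47, 0.47])

```text
t: 3.12
eef_pos: [510.6, 101.6, 12.6]
tcp_rot: [3.141, 0.0, 1.957]
ft_force: [0.4, -0.0, 0.4]
opening: 0.532
grip_force: 0.2
```

arm_command(delta_pos=[[0.006, -0.02, 0], [0.013, -0.044, 0], [0.021, -0.07, 0], [0.03, -0.1, 0], [0.04, -0.133, 0]], delta_rot=[[0, 0, 0], [0, 0, 0], [0, 0, 0], [0, 0, 0], [0, 0, 0]], claw=[0.47, 0.47, 0.47, 0.47, 0.47])

```text
t: 3.53
eef_pos: [520.5, 68.1, 12.2]
tcp_rot: [3.142, 0.0, 1.958]
ft_force: [-0.1, 1.1, -0.2]
opening: 0.526
grip_force: 0.7
```

```bash
python3 - <<'E'
from cell import *
import cv2
s=state(); print(s["eef_pos"].round(1),s["tcp_rot"].round(3),s["opening"])
from fit import *
im={"side":read_camera("side")[:,:,::-1]}; cv2.imwrite("raw_side1.png",im["side"])
print(fit(im,"blue",[545,15,-1.186],dict(side=(185,160,70,60)),("side",),40,True))
E
```

```text
[520.5  68.1  12.2] [3.142 0.    1.958] 0.5262528401342604
(array([536.84577558,  15.28660356,  -1.23489795]), np.float64(61.25210319950118), np.float64(92.32318365352441), {'side': 443.21972633867483})
```

arm_command(delta_pos=[[0.011, -0.037, 0], [0.022, -0.074, 0], [0.034, -0.11, 0], [0.045, -0.147, 0], [0.056, -0.184, 0]], delta_rot=[[0, 0, 0], [0, 0, 0], [0, 0, 0], [0, 0, 0], [0, 0, 0]], claw=[0.47, 0.47, 0.47, 0.47, 0.47])

```text
t: 4.0
eef_pos: [534.5, 21.8, 12.1]
tcp_rot: [-3.142, -0.0, 1.957]
ft_force: [-0.0, 1.3, -0.7]
opening: 0.531
grip_force: 0.7
```

arm_command(delta_pos=[[0.011, -0.037, 0], [0.022, -0.074, 0], [0.034, -0.11, 0], [0.045, -0.147, 0], [0.056, -0.184, 0]], delta_rot=[[0, 0, 0], [0, 0, 0], [0, 0, 0], [0, 0, 0], [0, 0, 0]], claw=[0.47, 0.47, 0.47, 0.47, 0.47])

```text
t: 4.42
eef_pos: [548.5, -24.1, 12.2]
tcp_rot: [3.142, 0.0, 1.958]
ft_force: [0.3, 1.2, 0.0]
opening: 0.528
grip_force: 0.7
```

arm_command(delta_pos=[[0.011, -0.037, 0], [0.022, -0.074, 0], [0.034, -0.11, 0], [0.045, -0.147, 0], [0.056, -0.184, 0]], delta_rot=[[0, 0, 0], [0, 0, 0], [0, 0, 0], [0, 0, 0], [0, 0, 0]], claw=[0.47, 0.47, 0.47, 0.47, 0.47])

```text
t: 4.83
eef_pos: [562.5, -70.1, 12.1]
tcp_rot: [3.142, -0.0, 1.958]
ft_force: [0.4, 1.6, 0.0]
opening: 0.529
grip_force: 0.7
```

arm_command(delta_pos=[[0.01, -0.034, 0], [0.019, -0.062, 0], [0.026, -0.085, 0], [0.031, -0.103, 0], [0.035, -0.116, 0]], delta_rot=[[0, 0, 0], [0, 0, 0], [0, 0, 0], [0, 0, 0], [0, 0, 0]], claw=[0.47, 0.47, 0.47, 0.47, 0.47])

```text
t: 5.25
eef_pos: [571.1, -98.6, 12.2]
tcp_rot: [3.142, -0.0, 1.957]
ft_force: [0.2, 0.9, 0.2]
opening: 0.532
grip_force: 0.6
```

```bash
python3 - <<'E'
from cell import *
import cv2
a=read_camera("top")[165:245,230:330,::-1]; b=read_camera("side")[170:250,235:335,::-1]
cv2.imwrite("pics/c2.png",cv2.convertScaleAbs(cv2.resize(cv2.hconcat([a.copy(),b.copy()]),None,fx=4,fy=4,interpolation=cv2.INTER_CUBIC),alpha=1.6))
E
```

```text
(no output)
```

View pics/c2.png

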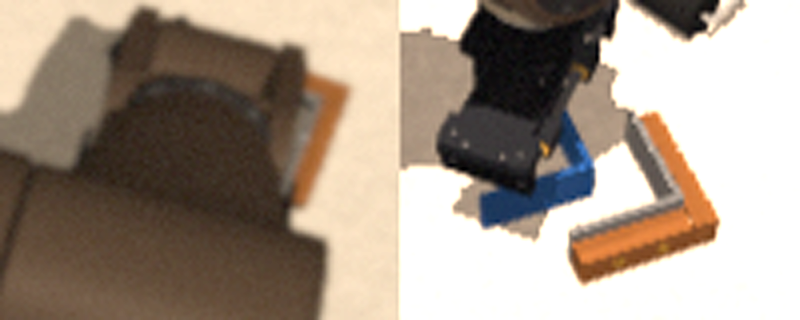

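The side crop on the right shows blue parallel to the nest. Its tip is at (593,165) and the grey inner corner at (668,197), so it is lined up to go in. I'll push on and slow towards contact.

arm_command(delta_pos=[[0.008, -0.025, 0], [0.016, -0.05, 0], [0.024, -0.075, 0], [0.032, -0.1, 0], [0.04, -0.122, 0]], delta_rot=[[0, 0, 0], [0, 0, 0], [0, 0, -0.001], [0, 0, -0.002], [0, 0, -0.002]], claw=[0.47, 0.47, 0.47, 0.47, 0.47])

```text
t: 5.77
eef_pos: [581.3, -129.4, 12.2]
tcp_rot: [3.141, 0.0, 1.954]
ft_force: [-0.7, 0.4, -0.3]
opening: 0.529
grip_force: 0.6
```

arm_command(delta_pos=[[0.006, -0.015, 0], [0.012, -0.03, 0], [0.017, -0.043, 0], [0.021, -0.054, 0], [0.025, -0.063, 0]], delta_rot=[[0, 0, 0], [0, 0, 0], [0, 0, 0], [0, 0, 0], [0, 0, 0]], claw=[0.47, 0.47, 0.47, 0.47, 0.47])

```text
t: 6.18
eef_pos: [587.4, -144.6, 12.2]
tcp_rot: [3.142, 0.0, 1.954]
ft_force: [-0.0, 0.2, 1.1]
opening: 0.532
grip_force: 0.5
```

arm_command(delta_pos=[[0.003, -0.008, 0], [0.006, -0.015, 0], [0.008, -0.02, 0], [0.01, -0.025, 0], [0.012, -0.03, 0]], delta_rot=[[0, 0, 0], [0, 0, 0], [0, 0, 0], [0, 0, 0], [0, 0, 0]], claw=[0.47, 0.47, 0.47, 0.47, 0.47])

```text
t: 6.6
eef_pos: [590.3, -151.9, 12.2]
tcp_rot: [3.142, -0.0, 1.955]
ft_force: [-0.3, 0.6, 0.0]
opening: 0.53
grip_force: 0.5
```

Now small steps, watching for the force to rise.

arm_command(delta_pos=[[0.001, -0.003, 0], [0.002, -0.005, 0], [0.003, -0.008, 0], [0.004, -0.01, 0], [0.005, -0.012, 0]], delta_rot=[[0, 0, 0], [0, 0, 0], [0, 0, 0], [0, 0, 0], [0, 0, 0]], claw=[0.47, 0.47, 0.47, 0.47, 0.47])

```text
t: 7.02
eef_pos: [591.5, -154.9, 12.2]
tcp_rot: [3.142, -0.0, 1.955]
ft_force: [-0.6, -0.1, -0.9]
opening: 0.528
grip_force: 0.5
```

arm_command(delta_pos=[[0.001, -0.003, 0], [0.002, -0.005, 0], [0.003, -0.008, 0], [0.004, -0.01, 0], [0.005, -0.012, 0]], delta_rot=[[0, 0, 0], [0, 0, 0], [0, 0, 0], [0, 0, 0], [0, 0, 0]], claw=[0.47, 0.47, 0.47, 0.47, 0.47])

```text
t: 7.43
eef_pos: [592.5, -157.8, 12.1]
tcp_rot: [-3.141, -0.001, 1.955]
ft_force: [-2.1, 2.7, -0.1]
opening: 0.529
grip_force: 1.8
```

arm_command(delta_pos=[[0.001, -0.002, 0], [0.001, -0.004, 0], [0.002, -0.006, 0], [0.003, -0.008, 0], [0.003, -0.008, 0]], delta_rot=[[0, 0, 0], [0, 0, 0], [0, 0, 0], [0, 0, 0], [0, 0, 0]], claw=[0.47, 0.47, 0.47, 0.47, 0.47])

```text
t: 7.85
eef_pos: [592.4, -158.4, 11.9]
tcp_rot: [-3.14, -0.003, 1.954]
ft_force: [-5.3, 9.6, 3.6]
opening: 0.533
grip_force: 6.3
```

```bash
python3 - <<'E'
from cell import *
import cv2
s=state(); print(s["ft_force"].round(1),s["moment"].round(2))
b=read_camera("side")[180:250,260:330,::-1]
cv2.imwrite("pics/c3.png",cv2.convertScaleAbs(cv2.resize(b.copy(),None,fx=8,fy=8,interpolation=cv2.INTER_CUBIC),alpha=1.4))
E
```

```text
[-5.3  9.6  3.6] [ 1.68  0.7  -0.04]
```

View pics/c3.png

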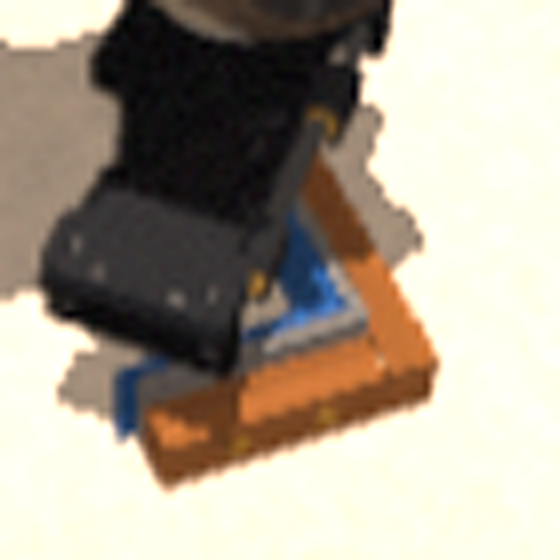

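The crop shows blue seated: it lies flush against the grey guard, with its corner in the grey corner near (330,300). I'll press a little more to seat it, then back off and lift out.

arm_command(delta_pos=[[0.001, -0.003, 0], [0.002, -0.006, 0], [0.003, -0.008, 0], [0.003, -0.008, 0], [0.003, -0.008, 0]], delta_rot=[[0, 0, 0], [0, 0, 0], [0, 0, 0], [0, 0, 0], [0, 0, 0]], claw=[0.47, 0.47, 0.47, 0.47, 0.47])

```text
t: 8.32
eef_pos: [592.3, -158.8, 11.9]
tcp_rot: [-3.139, -0.006, 1.954]
ft_force: [-7.2, 20.6, 6.6]
opening: 0.533
grip_force: 12.0
```

arm_command(delta_pos=[[-0.006, 0.015, 0], [-0.012, 0.03, 0], [-0.024, 0.06, 0], [-0.036, 0.09, 0], [-0.048, 0.12, 0]], delta_rot=[[0, 0, 0], [0, 0, 0], [0, 0, 0], [0, 0, 0], [0, 0, 0]], claw=[0.47, 0.47, 0.47, 0.47, 0.47])

```text
t: 8.73
eef_pos: [582.0, -131.4, 12.2]
tcp_rot: [3.141, 0.0, 1.954]
ft_force: [0.2, -0.9, 0.3]
opening: 0.533
grip_force: 0.0
```

arm_command(delta_pos=[[0, 0, 0.08], [0, 0, 0.18], [0, 0, 0.3], [0, 0, 0.42], [0, 0, 0.52]], delta_rot=[[0, 0, 0], [0, 0, 0], [0, 0, 0], [0, 0, 0], [0, 0, 0]], claw=[0.47, 0.47, 0.47, 0.47, 0.47])

```text
t: 9.15
eef_pos: [582.3, -131.4, 144.2]
tcp_rot: [3.141, 0.001, 1.955]
ft_force: [0.8, -0.5, 1.4]
opening: 0.529
grip_force: 0.0
```

arm_command(delta_pos=[[-0.017, 0.12, 0], [-0.034, 0.24, 0], [-0.051, 0.36, 0], [-0.068, 0.48, 0], [-0.085, 0.6, 0]], delta_rot=[[0, 0, -0.01], [0, 0, -0.02], [0, 0, -0.03], [0, 0, -0.04], [0, 0, -0.05]], claw=[0.47, 0.47, 0.47, 0.47, 0.47])

```text
t: 9.57
eef_pos: [560.4, 19.7, 142.3]
tcp_rot: [3.141, 0.0, 1.875]
ft_force: [0.7, 0.2, 0.8]
opening: 0.53
grip_force: 0.0
```

arm_command(delta_pos=[[-0.017, 0.12, 0], [-0.034, 0.24, 0], [-0.051, 0.36, 0], [-0.068, 0.48, 0], [-0.085, 0.6, 0]], delta_rot=[[0, 0, -0.01], [0, 0, -0.02], [0, 0, -0.03], [0, 0, -0.04], [0, 0, -0.05]], claw=[0.47, 0.47, 0.47, 0.47, 0.47])

```text
t: 9.98
eef_pos: [539.0, 169.8, 142.2]
tcp_rot: [3.141, 0.0, 1.797]
ft_force: [0.2, 0.9, 0.2]
opening: 0.534
grip_force: 0.0
```

arm_command(delta_pos=[[-0.02, 0.14, 0], [-0.04, 0.28, 0], [-0.06, 0.42, 0], [-0.075, 0.54, 0], [-0.084, 0.612, 0]], delta_rot=[[0, 0, -0.01], [0, 0, -0.02], [0, 0, -0.03], [0, 0, -0.04], [0, 0, -0.052]], claw=[0.47, 0.47, 0.47, 0.47, 0.47])

```text
t: 10.4
eef_pos: [517.6, 324.2, 142.2]
tcp_rot: [3.141, -0.0, 1.717]
ft_force: [-0.1, -0.3, -0.3]
opening: 0.528
grip_force: 0.0
```

arm_command(delta_pos=[[0, 0, -0.08], [0, 0, -0.16], [0, 0, -0.24], [0, 0, -0.3], [0, 0, -0.33]], delta_rot=[[0, 0, 0], [0, 0, 0], [0, 0, 0], [0, 0, 0], [0, 0, 0]], claw=[0.47, 0.47, 0.47, 0.47, 0.47])

```text
t: 10.82
eef_pos: [517.6, 321.0, 57.8]
tcp_rot: [-3.139, 0.001, 1.716]
ft_force: [-0.0, 0.2, -0.1]
opening: 0.535
grip_force: 0.0
```

```bash
python3 - <<'E'
from cell import *
import cv2
b=read_camera("side")[100:200,120:220,::-1].copy(); a=read_camera("side")[170:270,250:350,::-1].copy()
cv2.imwrite("pics/c4.png",cv2.convertScaleAbs(cv2.resize(cv2.hconcat([b,a]),None,fx=4,fy=4,interpolation=cv2.INTER_CUBIC),alpha=1.4))
E
```

```text
(no output)
```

View pics/c4.png

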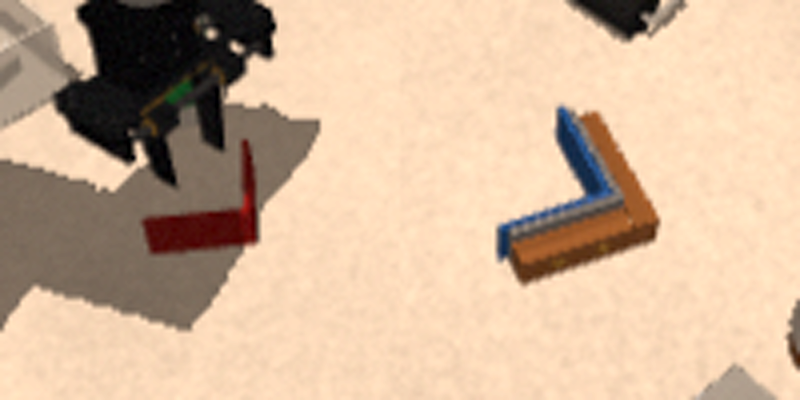

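Blue sits flush in the nest in the right half. In the left half the fingertips at (170,180) and (217,145) are centred behind the red V. I'll lower, make contact and push.

arm_command(delta_pos=[[0, 0, -0.05], [0, 0, -0.1], [0, 0, -0.15], [0, 0, -0.175], [0, 0, -0.182]], delta_rot=[[0, 0, 0], [0, 0, 0], [0, 0, 0], [0, 0, 0], [0, 0, 0]], claw=[0.47, 0.47, 0.47, 0.47, 0.47])

```text
t: 11.33
eef_pos: [518.2, 320.8, 12.5]
tcp_rot: [-3.14, 0.001, 1.716]
ft_force: [-1.0, -0.2, 0.6]
opening: 0.526
grip_force: 0.0
```

arm_command(delta_pos=[[0.003, -0.012, 0], [0.005, -0.024, 0], [0.007, -0.036, 0], [0.009, -0.048, 0], [0.01, -0.06, 0]], delta_rot=[[0, 0, 0], [0, 0, 0], [0, 0, 0], [0, 0, 0], [0, 0, 0]], claw=[0.47, 0.47, 0.47, 0.47, 0.47])

```text
t: 11.75
eef_pos: [521.6, 305.8, 14.6]
tcp_rot: [3.141, -0.0, 1.715]
ft_force: [-0.0, 0.4, 0.3]
opening: 0.527
grip_force: 0.4
```

arm_command(delta_pos=[[0.002, -0.016, 0], [0.005, -0.038, 0], [0.008, -0.066, 0], [0.013, -0.1, 0], [0.018, -0.14, 0]], delta_rot=[[0, 0, 0.001], [0, 0, 0.003], [0, 0, 0.005], [0, 0, 0.008], [0, 0, 0.012]], claw=[0.47, 0.47, 0.47, 0.47, 0.47])

```text
t: 12.17
eef_pos: [525.9, 270.3, 14.2]
tcp_rot: [3.141, 0.0, 1.735]
ft_force: [-0.2, 0.8, 0.1]
opening: 0.532
grip_force: 0.6
```

arm_command(delta_pos=[[0.006, -0.045, 0], [0.011, -0.09, 0], [0.017, -0.134, 0], [0.022, -0.179, 0], [0.028, -0.224, 0]], delta_rot=[[0, 0, 0.004], [0, 0, 0.008], [0, 0, 0.013], [0, 0, 0.017], [0, 0, 0.021]], claw=[0.47, 0.47, 0.47, 0.47, 0.47])

```text
t: 12.58
eef_pos: [532.8, 213.7, 14.2]
tcp_rot: [3.142, 0.0, 1.768]
ft_force: [-0.6, 1.2, -0.3]
opening: 0.529
grip_force: 0.6
```

arm_command(delta_pos=[[0.006, -0.045, 0], [0.011, -0.09, 0], [0.017, -0.134, 0], [0.022, -0.179, 0], [0.028, -0.224, 0]], delta_rot=[[0, 0, 0.004], [0, 0, 0.008], [0, 0, 0.013], [0, 0, 0.017], [0, 0, 0.021]], claw=[0.47, 0.47, 0.47, 0.47, 0.47])

```text
t: 13.0
eef_pos: [539.7, 157.7, 14.2]
tcp_rot: [-3.141, 0.0, 1.801]
ft_force: [0.2, 0.4, 0.6]
opening: 0.531
grip_force: 0.6
```

arm_command(delta_pos=[[0.006, -0.045, 0], [0.011, -0.09, 0], [0.017, -0.134, 0], [0.022, -0.179, 0], [0.028, -0.224, 0]], delta_rot=[[0, 0, 0.004], [0, 0, 0.008], [0, 0, 0.013], [0, 0, 0.017], [0, 0, 0.021]], claw=[0.47, 0.47, 0.47, 0.47, 0.47])

```text
t: 13.42
eef_pos: [546.6, 101.8, 14.2]
tcp_rot: [-3.141, -0.0, 1.834]
ft_force: [-0.1, 1.0, 0.4]
opening: 0.529
grip_force: 0.6
```

```bash
python3 - <<'E'
from cell import *
import cv2
b=read_camera("side")[120:270,160:345,::-1].copy()
cv2.imwrite("pics/c5.png",cv2.convertScaleAbs(cv2.resize(b,None,fx=4,fy=4,interpolation=cv2.INTER_CUBIC),alpha=1.4))
E
```

```text
(no output)
```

View pics/c5.png

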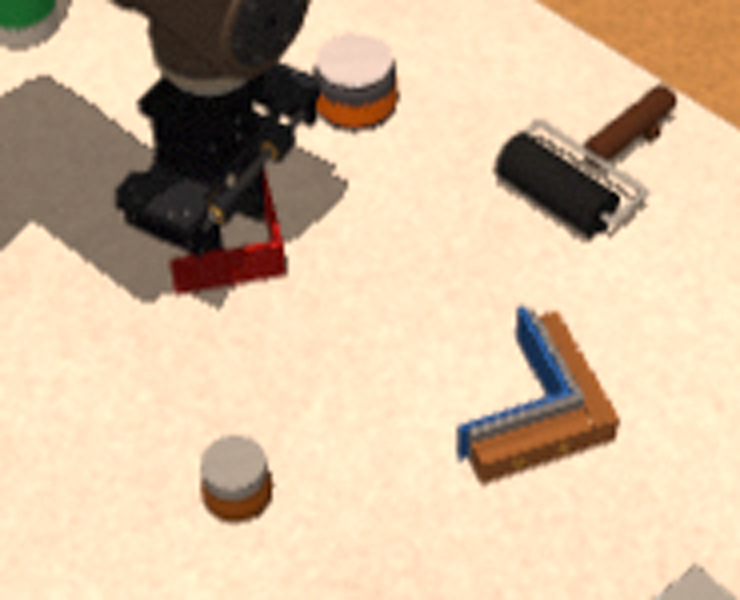

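Red is seated squarely on both fingers, with its tip near (285,250), and the path to the nest is clear. I'll continue to the waypoint.

arm_command(delta_pos=[[0.005, -0.044, 0], [0.01, -0.088, 0], [0.016, -0.132, 0], [0.021, -0.176, 0], [0.026, -0.22, 0]], delta_rot=[[0, 0, 0.004], [0, 0, 0.009], [0, 0, 0.013], [0, 0, 0.018], [0, 0, 0.022]], claw=[0.47, 0.47, 0.47, 0.47, 0.47])

```text
t: 13.88
eef_pos: [553.1, 47.3, 14.1]
tcp_rot: [-3.141, -0.0, 1.868]
ft_force: [-0.3, 0.6, 0.9]
opening: 0.53
grip_force: 0.6
```

arm_command(delta_pos=[[0.005, -0.044, 0], [0.01, -0.088, 0], [0.016, -0.132, 0], [0.021, -0.176, 0], [0.026, -0.22, 0]], delta_rot=[[0, 0, 0.004], [0, 0, 0.009], [0, 0, 0.013], [0, 0, 0.018], [0, 0, 0.022]], claw=[0.47, 0.47, 0.47, 0.47, 0.47])

```text
t: 14.3
eef_pos: [559.5, -7.7, 14.2]
tcp_rot: [-3.141, -0.0, 1.903]
ft_force: [-0.2, 0.2, 0.7]
opening: 0.534
grip_force: 0.6
```

arm_command(delta_pos=[[0.005, -0.044, 0], [0.01, -0.088, 0], [0.016, -0.132, 0], [0.021, -0.176, 0], [0.026, -0.22, 0]], delta_rot=[[0, 0, 0.004], [0, 0, 0.009], [0, 0, 0.013], [0, 0, 0.018], [0, 0, 0.022]], claw=[0.47, 0.47, 0.47, 0.47, 0.47])

```text
t: 14.72
eef_pos: [566.0, -62.7, 14.1]
tcp_rot: [-3.141, -0.0, 1.937]
ft_force: [-0.5, 1.8, 0.9]
opening: 0.533
grip_force: 0.6
```

arm_command(delta_pos=[[0.005, -0.042, 0], [0.009, -0.08, 0], [0.013, -0.115, 0], [0.016, -0.143, 0], [0.018, -0.164, 0]], delta_rot=[[0, 0, 0.003], [0, 0, 0.006], [0, 0, 0.009], [0, 0, 0.011], [0, 0, 0.011]], claw=[0.47, 0.47, 0.47, 0.47, 0.47])

```text
t: 15.13
eef_pos: [570.9, -103.7, 14.1]
tcp_rot: [3.141, 0.0, 1.954]
ft_force: [-0.6, 0.4, 1.2]
opening: 0.531
grip_force: 0.5
```

arm_command(delta_pos=[[0.009, -0.022, 0], [0.018, -0.044, 0], [0.026, -0.065, 0], [0.034, -0.084, 0], [0.04, -0.101, 0]], delta_rot=[[0, 0, 0], [0, 0, 0], [0, 0, 0], [0, 0, 0], [0, 0, 0]], claw=[0.47, 0.47, 0.47, 0.47, 0.47])

```text
t: 15.55
eef_pos: [581.1, -128.6, 14.1]
tcp_rot: [3.141, 0.0, 1.955]
ft_force: [0.2, 0.7, 0.5]
opening: 0.529
grip_force: 0.5
```

arm_command(delta_pos=[[0.005, -0.013, 0], [0.01, -0.025, 0], [0.014, -0.036, 0], [0.018, -0.045, 0], [0.021, -0.052, 0]], delta_rot=[[0, 0, 0], [0, 0, 0], [0, 0, 0], [0, 0, 0], [0, 0, 0]], claw=[0.47, 0.47, 0.47, 0.47, 0.47])

```text
t: 15.97
eef_pos: [586.1, -141.3, 14.2]
tcp_rot: [3.141, 0.0, 1.954]
ft_force: [-0.2, 0.0, 0.1]
opening: 0.531
grip_force: 0.5
```

arm_command(delta_pos=[[0.002, -0.005, 0], [0.004, -0.01, 0], [0.006, -0.015, 0], [0.008, -0.019, 0], [0.009, -0.022, 0]], delta_rot=[[0, 0, 0], [0, 0, 0], [0, 0, 0], [0, 0, 0], [0, 0, 0]], claw=[0.47, 0.47, 0.47, 0.47, 0.47])

```text
t: 16.38
eef_pos: [588.3, -146.7, 14.2]
tcp_rot: [3.142, -0.0, 1.954]
ft_force: [-0.5, 0.5, -0.9]
opening: 0.526
grip_force: 0.5
```

arm_command(delta_pos=[[0.001, -0.003, 0], [0.002, -0.005, 0], [0.003, -0.008, 0], [0.004, -0.01, 0], [0.004, -0.011, 0]], delta_rot=[[0, 0, 0], [0, 0, 0], [0, 0, 0], [0, 0, 0], [0, 0, 0]], claw=[0.47, 0.47, 0.47, 0.47, 0.47])

```text
t: 16.8
eef_pos: [589.2, -149.3, 14.1]
tcp_rot: [-3.141, -0.0, 1.955]
ft_force: [-0.9, 2.2, 0.4]
opening: 0.531
grip_force: 1.6
```

Contact comes where expected. I'll press to seat it, back off, lift clear and look.

arm_command(delta_pos=[[0.001, -0.003, 0], [0.002, -0.006, 0], [0.003, -0.009, 0], [0.004, -0.011, 0], [0.004, -0.011, 0]], delta_rot=[[0, 0, 0], [0, 0, 0], [0, 0, 0], [0, 0, 0], [0, 0, 0]], claw=[0.47, 0.47, 0.47, 0.47, 0.47])

```text
t: 17.22
eef_pos: [589.3, -150.8, 14.0]
tcp_rot: [-3.14, -0.003, 1.954]
ft_force: [-3.4, 10.8, 2.5]
opening: 0.531
grip_force: 6.2
```

arm_command(delta_pos=[[0.001, -0.003, 0], [0.002, -0.005, 0], [0.003, -0.007, 0], [0.003, -0.007, 0], [0.003, -0.007, 0]], delta_rot=[[0, 0, 0], [0, 0, 0], [0, 0, 0], [0, 0, 0], [0, 0, 0]], claw=[0.47, 0.47, 0.47, 0.47, 0.47])

```text
t: 17.63
eef_pos: [589.2, -151.1, 13.9]
tcp_rot: [-3.139, -0.005, 1.954]
ft_force: [-5.5, 19.5, 6.2]
opening: 0.532
grip_force: 11.0
```

arm_command(delta_pos=[[-0.006, 0.015, 0], [-0.012, 0.03, 0], [-0.024, 0.06, 0], [-0.036, 0.09, 0], [-0.048, 0.12, 0]], delta_rot=[[0, 0, 0], [0, 0, 0], [0, 0, 0], [0, 0, 0], [0, 0, 0]], claw=[0.47, 0.47, 0.47, 0.47, 0.47])

```text
t: 18.05
eef_pos: [578.8, -123.4, 14.2]
tcp_rot: [3.141, 0.0, 1.954]
ft_force: [0.9, -0.1, 0.2]
opening: 0.527
grip_force: 0.0
```

arm_command(delta_pos=[[0, 0, 0.08], [0, 0, 0.18], [0, 0, 0.3], [0, 0, 0.42], [0, 0, 0.52]], delta_rot=[[0, 0, 0], [0, 0, 0], [0, 0, 0], [0, 0, 0], [0, 0, 0]], claw=[0.47, 0.47, 0.47, 0.47, 0.47])

```text
t: 18.47
eef_pos: [579.0, -123.4, 146.2]
tcp_rot: [3.141, 0.001, 1.955]
ft_force: [0.4, -0.1, 0.2]
opening: 0.528
grip_force: 0.0
```

arm_command(delta_pos=[[-0.03, 0.12, 0], [-0.06, 0.24, 0], [-0.09, 0.36, 0], [-0.12, 0.48, 0], [-0.15, 0.6, 0]], delta_rot=[[0, 0, 0], [0, 0, 0], [0, 0, 0], [0, 0, 0], [0, 0, 0]], claw=[0.47, 0.47, 0.47, 0.47, 0.47])

```text
t: 18.88
eef_pos: [540.7, 27.7, 144.3]
tcp_rot: [3.141, 0.0, 1.954]
ft_force: [0.2, 0.2, 0.8]
opening: 0.534
grip_force: 0.0
```

```bash
python3 - <<'E'
from cell import *
import cv2
t=read_camera("top"); s=read_camera("side")
a=t[160:230,270:330,::-1].copy(); b=s[185:255,265:325,::-1].copy()
cv2.imwrite("pics/c6.png",cv2.convertScaleAbs(cv2.resize(cv2.hconcat([a,b]),None,fx=6.6,fy=6.6,interpolation=cv2.INTER_CUBIC),alpha=1.4))
cv2.imwrite("raw_side9.png",s[:,:,::-1])
d=cv2.absdiff(s[:,:,::-1].copy(),cv2.imread("raw_side0.png")).max(2)>60
n,_,st,_=cv2.connectedComponentsWithStats(d.astype('uint8')); print([x.tolist() for x in st[1:] if x[4]>8])
E
```

```text
[[0, 0, 24, 9, 98], [90, 14, 10, 12, 89], [84, 32, 55, 24, 455], [59, 41, 4, 6, 9], [157, 42, 8, 6, 26], [40, 48, 222, 228, 15375], [132, 50, 8, 7, 13], [12, 58, 67, 36, 550], [29, 85, 14, 7, 20], [0, 105, 74, 156, 5413], [73, 119, 3, 6, 14], [157, 135, 28, 28, 313], [271, 196, 30, 39, 262], [80, 241, 3, 12, 28], [0, 263, 36, 95, 2101], [114, 263, 28, 44, 540], [49, 307, 46, 21, 101], [133, 309, 4, 8, 12]]
```

View pics/c6.png

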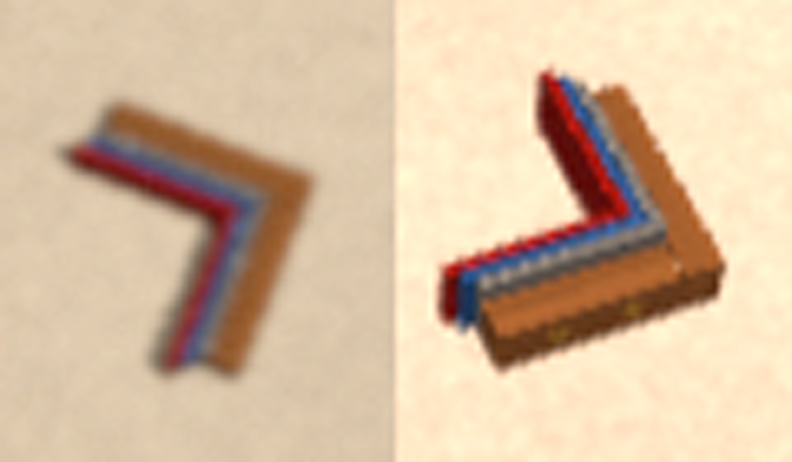

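Both views show red in blue in grey, with parallel legs and no gaps. The crops show nothing disturbed near the nest, so I'm handing it in.

```bash
python3 -c "
from cell import *
print(job_done())"
```

```text
the job is handed in; nothing more can be done
None
```

The blue and then the red guard were slid into the grey guard; the final pictures show all three nested with no visible gaps and no bystander moved, and the job was handed in at about 19 s.

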